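# Run a surface swab through the hygiene reader

## Task

Run the hygiene test: pull the reader's tray all the way out by its upright grip, take the swab out of the steel stand and push it down into the vial on the tray until its collar sits on the vial's rim. Then slide the tray fully home under the hood with the swab still seated, and only then press the start button on top of the reader and let it spring back. Leave the thermometer and marker in the stand and everything else on the counter where it is.

Things in the scene. Friction and masses are not known exactly. Their poses are not given: they have to be found in the camera images.
- reader: Grey hygiene reader, fixed. Origin on the counter under the fully-in vial. Track 120 mm wide, 12 thick, along its own y from -205 to +170 mm; the tray slides out to its -y. Tower at y +40 to +170 (x +-65), 190 mm high, with a hood overhanging y -30 to +45: underside 135, top 190 mm above the counter. A fully pushed-in swab passes under it with 10 mm to spare, others hit it.
- tray (a joint): How far the tray is pulled out, in m: 0 fully in (vial under the hood), 0.100 fully out against its stop (vial axis 70 mm clear of the hood's front). About 2 N of sliding friction; stays where left. Vial and grip are fixed on the tray.
- tray_grip (a point): On the tray's upright aluminium grip plate: 12 mm thick along the reader's x, 34 mm along the reader's y (sliding direction), top 76 mm above the counter. This point is 60 mm above the counter in the plate's middle, 90 mm to the reader's -y from the vial. Axes parallel to the reader's.
- vial_mouth (a point): Centre of the rim of the white vial upright on the tray, 85 mm above the counter. Outside 25 mm wide at the rim, 19 mm below; flared mouth 17 mm wide narrowing within 8 mm to an 11 mm bore. A stiff black seal sits in the bore 35 mm below the rim; the swab's tip must push it 20 mm further down (about 4 N; it stays down).
- swab: White plastic swab: rod 8 mm in diameter, 55 mm long with tapered tip, then a collar 22 mm wide and 4 mm thick, then a plain round grip head 16 mm in diameter, 36 mm tall (total 95 mm, 20 g). Origin at the rod's tip, z up along the rod to the head. Hangs upright by its collar in one of the stand's three holes; which one varies.
- swab_collar (a point): Centre of the underside of the swab's collar, 55 mm above the rod's tip; it coincides with the vial's mouth when the swab is fully home.
- stand: Heavy steel block 210 x 50 x 65 mm, fixed, origin under its centre, long side along its x. Three 13 mm holes, 60 mm deep, at x = -70, 0, +70 mm, hold the swab, the thermometer and the marker in any order.
- start_top (a point): Centre of the top of the start button: a white round push button 28 mm in diameter on the hood's top, 35 mm to the reader's +y from the reader's origin. Pressed straight down.
- start (a joint): Travel of the start button, in m: 0 released, 0.006 fully pressed (about 5 N); springs back.
- thermometer: Bystander: steel probe thermometer with a flat dial 40 mm in diameter, its top 84 mm above its tip (origin). Hangs in the stand.
- marker: Bystander: slim black marker, 16 mm in diameter, top 125 mm above its tip (origin). Hangs in the stand.
- cup: Bystander: paper cup 76 mm wide, 75 mm high, origin under its centre.
- shaker: Bystander: glass salt shaker 44 mm wide, 85 mm high, origin under its centre.
- sauce_dish: Bystander: white dish 70 mm wide, 30 mm high, origin under its centre.
Mind the look-alikes: they are no part of the job. What is meant by the swab is not red or yellow, and is the smaller of those in its own colour.

How it is judged:
By the outcome, as a careful person would: the job done as asked, in the order asked, and still so for the second after the job is handed in, with the robot touching nothing.
It also fails if it takes over 72 s, if anything falls off the work surface, if the arm or the gripper's body presses on something with over 40 N, if the wrist force passes 120 N, or if a joint passes its speed limit or range.

## Robot

A 6-joint arm with a two-finger parallel gripper is mounted at the origin on the work surface. World frame = base frame: x ahead of the robot, y to its left, z up, the work surface at z = 0. Lengths are in m, angles in rad, forces in N, time in s.
With the tool pointing down it reaches from about 0.25 to 0.85 m from the base axis. Payload 12.5 kg.
Tool frame: the origin (TCP) lies midway between the tips of the shut fingers; the grasp point (between the pads) lies 19 mm behind it (robot.grip_point_offset is the z of the grasp point in the tool frame, in m); z points along the fingers, y is the line along which they close (so a half turn about z gives the same grasp; the last joint's range is limited). The gripper opens to 93 mm and grips with 3 to 60 N. Pads are 15 mm wide; open, the fingers measure 128 mm over their backs; the gripper's body (75 mm by 188 mm) begins 65 mm behind the grasp point.
Start: joints at [1.086, 0.351, 1.652, -0, 1.139, -0.085], TCP at [0.214, 0.507, 0.219] pointing down, gripper open.
Joint ranges: [-2.75, 2.75], [-0.79, 2.1], [0.01, 2.65], [-1.57, 4.71], [0.07, 3.14], [-2.87, 2.87]. Speed limits (rad/s): [2.22, 2.22, 2.79, 3.14, 3.14, 3.14].

## Interface

Orientations are given as a 3x3 rotation matrix whose columns are the frame's x, y, z axes.
In Python, from cell import robot gives the robot as it stands.
- The arm moves only by the tool apply_moves, never from a script. Its argument "deltas" is a list that holds one entry, the list of rows, each a list of 6 numbers: the shift along the tool's x, y, z in cm, then the turn, a rotation vector about the tool's x, y, z in rad. A call has 1 to 20 rows; each row shifts and turns the commanded pose from where the row before left it, along the tool's axes as they then stand; what a row does not reach is not made up. A row lasts 1/12 s, in which the tool goes at most 41.7 mm and 7.16 degrees, less where a joint would pass 70% of its speed; a pose out of reach is approached as far as the arm can. A call is refused whole if a number of a shift passes 4.17 or a number of a turn 0.125, either way. A call with a gripper value outside its range is refused whole. "claw" is the finger opening in cm, from 0 to 9.3, set as the call begins (left out, the last holds). The fingers move at their own pace and stop on an object; "newtons" is the grip in N (left out, the last holds). Time passes only in rows, so rows that do not move let the fingers close. It gives the time, the measured TCP pose, the force, the opening and the grip force at its end, in the units of the state.
- robot.sense(): the state, without advancing time (a new reading comes with each control period).
- robot.capture(name): name is "side" or "top" or "wrist"; returns a dict with "frame" (420x560x3 uint8, red, green, blue), "fx", "fy", "cx", "cy" (pixels), "R" (3x3) and "t" (3): a world point X has camera coordinates R X + t. Camera axes: x right, y down, z forward; pixel columns grow to the right and rows downward; lengths in m; the calibration is good to about 2 mm. A picture is of the moment at which its call begins. There is no depth.
- robot.hand_in(): hands the job in; it is judged then, once.
The state is a dict: "time_s": time; "joint_pos": joint angles; "qvel": joint speeds; "joint_efforts": joint torques, N m; "ee_pos": TCP position; "eef_rot": TCP orientation; "wrist_force": force on the tool from outside, world axes, zero at the start; "ft_torque": the same for the moment, N m; "finger_gap": finger opening in m; "gripper_force": force on a finger pad.
Only numpy, scipy, OpenCV 4.12 (cv2) and the standard library are available. Lean on these libraries where they do the work, as an engineer would, in place of code of your own. Each camera call takes 0.05 s, during which the arm holds its last target. There are 200 camera calls.

## Working session

There is one attempt and no reset: what is moved stays moved. The work goes in short steps, Python scripts to look and compute and a tool call to move; the robot and the scene stay as the last step left them, time stands still between calls to the robot, and variables do not carry over. Pictures are saved under pics/ and viewed, at most 10 in all, crops included, and the job is handed in when it is done.

Besides the shell and the picture viewer there is one more tool, called after "Emit:" as name([rows], argument=value, ...), one row to a line, values as JSON. apply_moves: Moves the arm, as the interface text tells. Its arguments: {"type":"object","properties":{"deltas":{"type":"array","items":{"type":"array","items":{"type":"array","items":{"type":"number"}}}},"claw":{"type":"number"},"newtons":{"type":"number"}},"required":["deltas"]}

```bash
mkdir -p pics; ls
cat > h.py <<'E'
import numpy as np, cv2, json, pickle
from cell import robot
def cap(n,f):
    c=robot.capture(n); cv2.imwrite(f'pics/{f}.png',c['frame'][:,:,::-1]); pickle.dump(c,open(f'pics/{f}.pkl','wb')); return c
def load(f): return pickle.load(open(f'pics/{f}.pkl','rb'))
def ray(c,u,v):
    R=np.array(c['R']);t=np.array(c['t']); d=R.T@np.array([(u-c['cx'])/c['fx'],(v-c['cy'])/c['fy'],1]); return -R.T@t,d/np.linalg.norm(d)
def atz(c,u,v,z):
    o,d=ray(c,u,v); return o+d*(z-o[2])/d[2]
def tri(*obs):
    A=np.zeros((3,3));b=np.zeros(3);rs=[ray(*o) for o in obs]
    for o,d in rs:
        P=np.eye(3)-np.outer(d,d);A+=P;b+=P@o
    X=np.linalg.solve(A,b); return X,[np.linalg.norm((np.eye(3)-np.outer(d,d))@(X-o)) for o,d in rs]
def proj(c,X):
    p=np.array(c['R'])@X+np.array(c['t']); return np.array([c['fx']*p[0]/p[2]+c['cx'],c['fy']*p[1]/p[2]+c['cy']])
E
python3 - <<'E'
from h import *
np.set_printoptions(precision=3,suppress=True)
ims=[]
for n in ('side','top'):
    c=cap(n,n+'0'); print(n,-np.array(c['R']).T@c['t'],c['fx'])
cap('wrist','wrist0')
print(robot.sense()['eef_rot'],robot.grip_point_offset)
E
```

```text
pics
side [-0.074 -0.884  0.721] 513.1854599532151
top [ 0.454 -0.082  1.372] 541.810251941441
[[-0.921  0.389 -0.   ]
 [ 0.389  0.921 -0.001]
 [ 0.    -0.001 -1.   ]] -0.0188
```

View pics/side0.png

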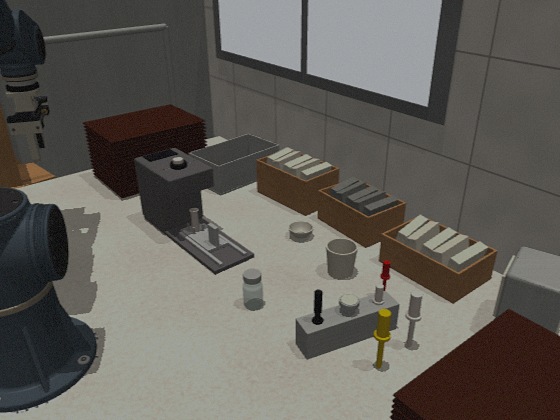

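View pics/top0.png

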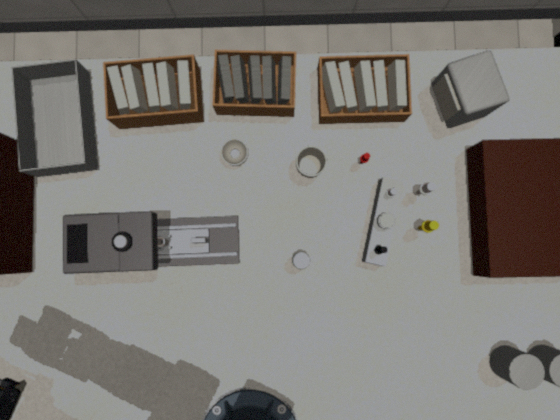

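Run:
```python
from h import *
t=load('top0')['frame'];s=load('side0')['frame']
def crop(f,u,v,w,h,k): return cv2.resize(f[v:v+h,u:u+w],None,fx=k,fy=k,interpolation=cv2.INTER_CUBIC)
A=np.zeros((600,800,3),np.uint8)
A[:300,:800]=crop(t,90,205,160,60,5)
A[300:600,:400]=crop(s,135,145,80,60,5)[:300]
A[300:600,400:800]=crop(s,170,200,80,60,5)
cv2.imwrite('pics/A.png',A[:,:,::-1])
B=np.zeros((600,800,3),np.uint8)
B[:600,:300]=crop(t,355,170,50,100,6)
B[:480,300:800]=crop(s,290,265,125,120,4)
cv2.imwrite('pics/B.png',B[:,:,::-1])
```

```text
(no output)
```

View pics/A.png

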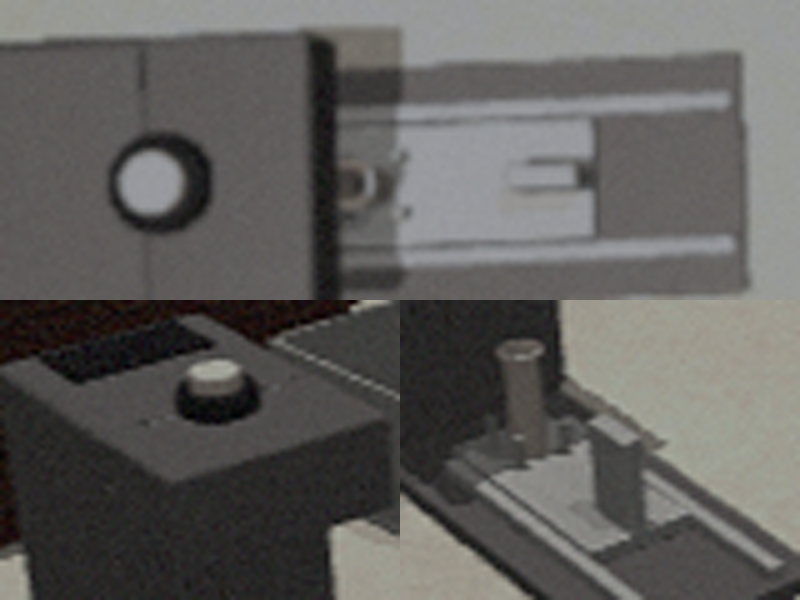

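View pics/B.png

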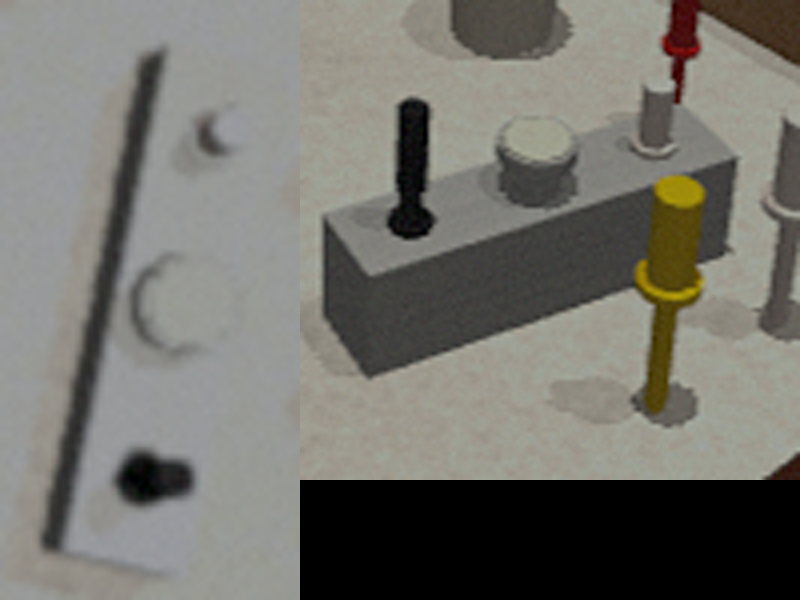

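Run:
```python
from h import *
np.set_printoptions(precision=4,suppress=True)
t=load('top0');s=load('side0')
T=lambda u,v:(t,(u+.5)/5-.5+90,(v+.5)/5-.5+205)
S1=lambda u,v:(s,(u+.5)/5-.5+135,(v-300+.5)/5-.5+145)
S2=lambda u,v:(s,(u-400+.5)/5-.5+170,(v-300+.5)/5-.5+200)
TB=lambda u,v:(t,(u+.5)/6-.5+355,(v+.5)/6-.5+170)
SB=lambda u,v:(s,(u-300+.5)/4-.5+290,(v+.5)/4-.5+265)
for n,a,b in [('button',T(150,182),S1(216,372)),('grip',T(543,175),S2(615,431)),('vial',T(355,187),S2(522,348)),
  ('swab',TB(230,130),SB(658,86)),('dial',TB(185,305),SB(540,133)),('marker',TB(180,478),SB(414,102))]:
    X,r=tri(a,b); print(n,X,r)
for n,o,z in [('button',T(150,182),.198),('grip',T(543,175),.076),('grip s',S2(615,431),.076),('vial s',S2(522,348),.085),('swab s',SB(658,86),.105),('collar s',SB(655,148),.067)]: print(n,atz(*o,z))
print('track',atz(*T(740,55),.012),atz(*T(747,290),.012),atz(*T(340,70),.012))
print('rails',atz(*T(345,105),.014),atz(*T(730,97),.014),atz(*T(345,258),.014),atz(*T(735,244),.014))
print('stand',atz(*TB(165,48),.065),atz(*TB(62,548),.065),atz(*TB(165,572),.065))
print('stand s',atz(*SB(372,275),.065),atz(*SB(325,215),.065),atz(*SB(737,157),.065))
# rail fit by subpixel edge of the track far side
```

```text
button [0.488  0.2598 0.2107] [np.float64(0.001285844275397954), np.float64(0.001285844275397895)]
grip [0.4907 0.1111 0.075 ] [np.float64(0.0006931510161464672), np.float64(0.0006931510161464442)]
vial [0.4874 0.198  0.0881] [np.float64(0.001680239138331678), np.float64(0.0016802391383316075)]
swab [ 0.5939 -0.3526  0.1038] [np.float64(0.0010048309897058697), np.float64(0.0010048309897058754)]
dial [ 0.5272 -0.3348  0.096 ] [np.float64(0.002452030770291517), np.float64(0.0024520307702916677)]
marker [ 0.4581 -0.3204  0.1396] [np.float64(0.0004602552811318219), np.float64(0.0004602552811316928)]
button [0.4872 0.2642 0.198 ]
grip [0.4901 0.1113 0.076 ]
grip s [0.4904 0.1091 0.076 ]
vial s [0.4915 0.2023 0.085 ]
swab s [ 0.5935 -0.3541  0.105 ]
collar s [ 0.594 -0.356  0.067]
track [0.5501 0.0209 0.012 ] [0.4324 0.0192 0.012 ] [0.5469 0.2231 0.012 ]
rails [0.5291 0.2201 0.014 ] [0.529  0.0261 0.014 ] [0.4524 0.2202 0.014 ] [0.4554 0.0247 0.014 ]
stand [ 0.6313 -0.3353  0.065 ] [ 0.4312 -0.2864  0.065 ] [ 0.4209 -0.327   0.065 ]
stand s [ 0.4215 -0.3352  0.065 ] [ 0.4321 -0.2884  0.065 ] [ 0.6227 -0.3854  0.065 ]
```

Emit:
apply_moves([
  [[0,0,-0.5,0,0,0.1158],[0,0,-0.5,0,0,0.1158],[0,0,-0.5,0,0,0.1158],[0,0,-0.5,0,0,0.1158],[0,0,-0.5,0,0,0.1158],[0,0,-0.5,0,0,0.1158],[0,0,-0.5,0,0,0.1158],[0,0,-0.5,0,0,0.1158],[0,0,-0.5,0,0,0.1158],[0,0,-0.5,0,0,0.1158]],
], claw=5)

```text
time_s: 0.98
ee_pos: [0.214, 0.5065, 0.2686]
eef_rot: [[-0.007, 1.0, -0.0], [1.0, 0.007, -0.0], [-0.0, -0.0, -1.0]]
wrist_force: [-0.2, -0.5, 0.1]
finger_gap: 0.0503
gripper_force: 0.0
```

Emit:
apply_moves([
  [[-2,1.355,0,0,0,0],[-2,1.355,0,0,0,0],[-2,1.355,0,0,0,0],[-2,1.355,0,0,0,0],[-2,1.355,0,0,0,0],[-2,1.355,0,0,0,0],[-2,1.355,0,0,0,0],[-2,1.355,0,0,0,0],[-2,1.355,0,0,0,0],[-2,1.355,0,0,0,0],[-2,1.355,0,0,0,0],[-2,1.355,0,0,0,0],[-2,1.355,0,0,0,0],[-2,1.355,0,0,0,0],[-2,1.355,0.5,0,0,0],[-2,1.355,1,0,0,0],[-2,1.355,1.5,0,0,0],[-2,1.355,2,0,0,0],[-2,1.355,2,0,0,0],[-2,1.355,2,0,0,0]],
])

```text
time_s: 2.65
ee_pos: [0.4907, 0.1091, 0.1777]
eef_rot: [[-0.013, 1.0, 0.0], [1.0, 0.013, 0.0], [0.0, 0.0, -1.0]]
wrist_force: [0.5, 0.0, 0.1]
finger_gap: 0.0501
gripper_force: 0.0
```

Run:
```python
from h import *
np.set_printoptions(precision=4,suppress=True)
c=cap('wrist','w1'); q=robot.sense(); print(q['ee_pos'],q['eef_rot'],-np.array(c['R']).T@c['t'],c['R'],c['fx'],q['wrist_force'])
for X in ([.4905,.1105,.076],[.489,.2,.085]): print(proj(c,np.array(X)))
```

```text
[0.491  0.1063 0.1741] [[-0.0117  0.9999 -0.0038]
 [ 0.9999  0.0117 -0.0015]
 [-0.0014 -0.0038 -1.    ]] [0.4894 0.1759 0.3436] [[ 0.9999  0.0145 -0.0011]
 [ 0.0143 -0.9694  0.245 ]
 [ 0.0025 -0.245  -0.9695]] 316.34623245941856 [-2.5289 -2.6497 -4.3574]
[284.2358 211.4824]
[284.0321 101.8746]
```

View pics/w1.png

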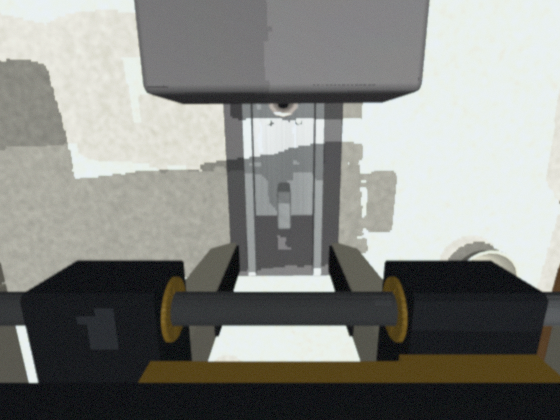

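Emit:
apply_moves([
  [[0.4,0,1,0,0,0],[0,0,1.5,0,0,0],[0,0,2,0,0,0],[0,0,2,0,0,0],[0,0,2,0,0,0],[0,0,1.5,0,0,0],[0,0,1.2,0,0,0],[0,0,0.8,0,0,0],[0,0,0.6,0,0,0],[0,0,0,0,0,0],[0,0,0,0,0,0],[0,0,0,0,0,0]],
])

```text
time_s: 3.7
ee_pos: [0.4905, 0.1144, 0.0533]
eef_rot: [[-0.013, 1.0, 0.001], [1.0, 0.013, 0.0], [0.0, 0.001, -1.0]]
wrist_force: [-0.4, -0.9, 1.1]
finger_gap: 0.0503
gripper_force: 0.0
```

Emit:
apply_moves([
  [[0,0,0,0,0,0],[0,0,0,0,0,0],[0,0,0,0,0,0],[0,0,0,0,0,0],[0,0,0,0,0,0],[0,0,0,0,0,0],[0,0,0,0,0,0],[0,0,0,0,0,0]],
], claw=0, newtons=30)

```text
time_s: 4.37
ee_pos: [0.4905, 0.1142, 0.0527]
eef_rot: [[-0.013, 1.0, 0.001], [1.0, 0.013, -0.0], [-0.0, 0.001, -1.0]]
wrist_force: [2.6, -0.7, -1.8]
finger_gap: 0.0121
gripper_force: 30.0
```

Emit:
apply_moves([
  [[-0.3,0,0,0,0,0],[-0.7,0,0,0,0,0],[-0.8,0,0,0,0,0],[-0.8,0,0,0,0,0],[-0.8,0,0,0,0,0],[-0.8,0,0,0,0,0],[-0.8,0,0,0,0,0],[-0.8,0,0,0,0,0],[-0.7,0,0,0,0,0],[-0.4,0,0,0,0,0],[-0.2,0,0,0,0,0],[0,0,0,0,0,0],[0,0,0,0,0,0]],
])

```text
time_s: 5.45
ee_pos: [0.492, 0.0422, 0.0527]
eef_rot: [[-0.013, 1.0, 0.002], [1.0, 0.013, -0.0], [-0.0, 0.002, -1.0]]
wrist_force: [6.6, -1.1, -5.1]
finger_gap: 0.0118
gripper_force: 30.0
```

Emit:
apply_moves([
  [[-0.2,0,0,0,0,0],[-0.2,0,0,0,0,0],[-0.1,0,0,0,0,0],[0,0,0,0,0,0],[0,0,0,0,0,0]],
])

```text
time_s: 5.87
ee_pos: [0.4921, 0.0375, 0.0527]
eef_rot: [[-0.013, 1.0, 0.002], [1.0, 0.013, -0.0], [-0.0, 0.002, -1.0]]
wrist_force: [6.4, -0.2, -5.9]
finger_gap: 0.0118
gripper_force: 30.0
```

Emit:
apply_moves([
  [[-0.2,0.05,0,0,0,0],[-0.2,0.05,0,0,0,0],[-0.1,0,0,0,0,0],[0,0,0,0,0,0],[0,0,0,0,0,0]],
])

```text
time_s: 6.28
ee_pos: [0.4921, 0.0359, 0.0526]
eef_rot: [[-0.012, 1.0, 0.0], [1.0, 0.012, 0.005], [0.005, 0.0, -1.0]]
wrist_force: [3.6, 33.0, -4.6]
finger_gap: 0.0116
gripper_force: 30.0
```

Emit:
apply_moves([
  [[-0.2,0,0,0,0,0],[-0.2,0,0,0,0,0],[0,0,0,0,0,0],[0,0,0,0,0,0]],
])

```text
time_s: 6.62
ee_pos: [0.4922, 0.0323, 0.0526]
eef_rot: [[-0.011, 1.0, 0.0], [1.0, 0.011, 0.005], [0.005, 0.0, -1.0]]
wrist_force: [3.8, 36.3, -4.3]
finger_gap: 0.0118
gripper_force: 30.0
```

Emit:
apply_moves([
  [[0,0,0,0,0,0],[0,0,0,0,0,0],[0,0,0,0,0,0],[0,0,-0.5,0,0,0],[0,0,-1.5,0,0,0],[0,0,-2.5,0,0,0],[0,0,-3,0,0,0],[0,0,-3,0,0,0],[0,0,-2.5,0,0,0],[0,0,-1.5,0,0,0]],
], claw=4)

```text
time_s: 7.45
ee_pos: [0.4928, 0.0288, 0.2008]
eef_rot: [[-0.012, 1.0, 0.003], [1.0, 0.012, -0.0], [-0.0, 0.003, -1.0]]
wrist_force: [1.1, 0.6, 0.5]
finger_gap: 0.0396
gripper_force: 0.0
```

Emit:
apply_moves([
  [[-1,0.25,0,0,0,0],[-2.1,0.53,0,0,0,0],[-2.1,0.53,0,0,0,0],[-2.1,0.53,0,0,0,0],[-2.1,0.53,0,0,0,0],[-2.1,0.53,0,0,0,0],[-2.1,0.53,0,0,0,0],[-2.1,0.53,0,0,0,0],[-2.1,0.53,0,0,0,0],[-2.1,0.53,0,0,0,0],[-2.1,0.53,0,0,0,0],[-2.1,0.53,0,0,0,0],[-2.1,0.53,0,0,0,0],[-2.1,0.53,0,0,0,0],[-2.1,0.53,0,0,0,0],[-2.1,0.53,0,0,0,0],[-2.1,0.53,0,0,0,0],[-2.1,0.53,0,0,0,0],[-2.1,0.53,0,0,0,0],[-1,0.27,0,0,0,0]],
])

```text
time_s: 9.12
ee_pos: [0.5972, -0.3704, 0.1961]
eef_rot: [[-0.011, 1.0, -0.001], [1.0, 0.011, 0.0], [0.0, -0.001, -1.0]]
wrist_force: [-1.0, 1.0, -0.2]
finger_gap: 0.0401
gripper_force: 0.0
```

Emit:
apply_moves([
  [[0,0,0,0,0,0],[0,0,0,0,0,0]],
])

```text
time_s: 9.28
ee_pos: [0.5972, -0.3679, 0.1963]
eef_rot: [[-0.012, 1.0, -0.001], [1.0, 0.012, 0.001], [0.001, -0.001, -1.0]]
wrist_force: [-0.5, 0.9, 0.2]
finger_gap: 0.04
gripper_force: 0.0
```

Run:
```python
from h import *
np.set_printoptions(precision=4,suppress=True)
cap('side','side1')
cap('top','top1')
c=cap('wrist','w2'); q=robot.sense(); print(q['ee_pos'],q['eef_rot'],-np.array(c['R']).T@c['t'],q['wrist_force'])
print(proj(c,np.array([.594,-.354,.105])),proj(c,np.array([.594,-.355,.067])))
t=load('top0');s=load('side0')
for a,b in [((428,187),(416,297)),((365,157),(386,264)),((430,225),(384,314))]:print(tri((t,*a),(s,*b)))
f=c['frame']; u,v=map(int,proj(c,np.array([.594,-.354,.09])));print(u,v)
def crop(f,u,v,w,h,k): return cv2.resize(f[v:v+h,u:u+w],None,fx=k,fy=k,interpolation=cv2.INTER_CUBIC)
v=max(v-70,0);u-=70
A=np.zeros((600,800,3),np.uint8);A[:560,:560]=crop(f,u,v,140,140,4);print('off',u,v)
t1=load('top1')['frame'];A[:200,560:800]=crop(t1,150,215,60,50,4);s1=load('side1')['frame'];A[200:520,560:800]=crop(s1,185,195,60,80,4)
cv2.imwrite('pics/C.png',A[:,:,::-1])
```

```text
[ 0.5977 -0.3668  0.1974] [[-0.0135  0.9999 -0.0006]
 [ 0.9999  0.0135  0.0005]
 [ 0.0005 -0.0006 -1.    ]] [ 0.5964 -0.3002  0.3631] [ 0.4684 -0.8215 -0.3039]
[280.4639 200.7927] [280.9261 193.663 ]
(array([ 0.6019, -0.4325,  0.1201]), [np.float64(0.003434132654595157), np.float64(0.0034341326545951865)])
(array([ 0.6807, -0.2939,  0.0888]), [np.float64(0.0027436364815212515), np.float64(0.0027436364815214068)])
(array([ 0.5134, -0.4313,  0.1246]), [np.float64(0.003139737995109418), np.float64(0.0031397379951093743)])
280 197
off 210 127
```

View pics/C.png

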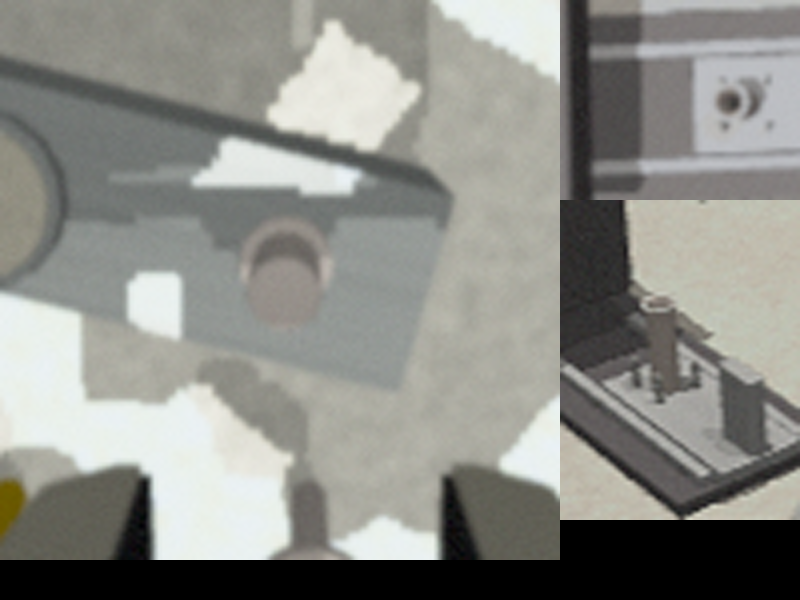

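Run:
```python
from h import *
np.set_printoptions(precision=4,suppress=True)
t=load('top1');s=load('side1');c=load('w2')
g=lambda cam,u,v,k,ou,ov:(cam,(u+.5)/k-.5+ou,(v+.5)/k-.5+ov)
w=g(c,285,289,4,210,127)
print('swab',tri(g(t,230,130,6,355,170),g(s,358,86,4,290,265),w),atz(*w,.105),atz(*w,.1038))
print('collar',atz(*g(c,286,262,4,210,127),.069))
a,b=g(t,729-560,100,4,150,215),g(s,657-560,301-200,4,185,195)
print('vial',tri(a,b),atz(*a,.085),atz(*b,.085))
print('now',robot.sense()['ee_pos'])
```

```text
swab (array([ 0.5941, -0.3526,  0.1037]), [np.float64(0.0011215636179375639), np.float64(0.0009006613646539193), np.float64(0.00025626383625291176)]) [ 0.5943 -0.3524  0.105 ] [ 0.5943 -0.3526  0.1038]
collar [ 0.5942 -0.3532  0.069 ]
vial (array([0.49  , 0.1248, 0.0865]), [np.float64(4.910782754567957e-05), np.float64(4.910782754580218e-05)]) [0.4901 0.125  0.085 ] [0.4913 0.1273 0.085 ]
now [ 0.5977 -0.3668  0.1974]
```

Emit:
apply_moves([
  [[0.7,-0.17,0.5,0,0,0],[0.7,-0.17,1.5,0,0,0],[0,0,2,0,0,0],[0,0,2,0,0,0],[0,0,2,0,0,0],[0,0,1.5,0,0,0],[0,0,1,0,0,0],[0,0,0.5,0,0,0],[0,0,0,0,0,0],[0,0,0,0,0,0],[0,0,0,0,0,0],[0,0,0,0,0,0]],
])

```text
time_s: 10.43
ee_pos: [0.5949, -0.3537, 0.0887]
eef_rot: [[-0.013, 1.0, 0.001], [1.0, 0.013, -0.001], [-0.001, 0.001, -1.0]]
wrist_force: [-0.2, -0.0, 0.4]
finger_gap: 0.0401
gripper_force: 0.0
```

Emit:
apply_moves([
  [[0.1,-0.06,0.6,0,0,0],[0,0,0.6,0,0,0],[0,0,0,0,0,0],[0,0,0,0,0,0],[0,0,0,0,0,0]],
])

```text
time_s: 10.85
ee_pos: [0.5938, -0.3525, 0.0755]
eef_rot: [[-0.013, 1.0, -0.0], [1.0, 0.013, 0.0], [0.0, -0.0, -1.0]]
wrist_force: [0.2, 0.1, -0.6]
finger_gap: 0.0397
gripper_force: 0.0
```

Emit:
apply_moves([
  [[0,0,0,0,0,0],[0,0,0,0,0,0],[0,0,0,0,0,0],[0,0,0,0,0,0],[0,0,0,0,0,0],[0,0,0,0,0,0],[0,0,0,0,0,0]],
], claw=0, newtons=30)

```text
time_s: 11.43
ee_pos: [0.5939, -0.3526, 0.0758]
eef_rot: [[-0.013, 1.0, 0.0], [1.0, 0.013, -0.0], [-0.0, 0.0, -1.0]]
wrist_force: [0.1, 0.4, 0.5]
finger_gap: 0.0155
gripper_force: 30.0
```

Emit:
apply_moves([
  [[0,0,-0.5,0,0,0],[0,0,-1,0,0,0],[0,0,-1.5,0,0,0],[0,0,-2,0,0,0],[0,0,-2,0,0,0],[0,0,-2,0,0,0],[0,0,-2,0,0,0],[0,0,-1.5,0,0,0],[0,0,-1,0,0,0],[0,0,-0.5,0,0,0],[0,0,0,0,0,0]],
])

```text
time_s: 12.35
ee_pos: [0.5941, -0.3527, 0.2169]
eef_rot: [[-0.013, 1.0, 0.001], [1.0, 0.013, -0.001], [-0.001, 0.001, -1.0]]
wrist_force: [0.3, 0.5, 0.3]
finger_gap: 0.0155
gripper_force: 30.0
```

Emit:
apply_moves([
  [[1.2,-0.243,0,0,0,0],[2.5,-0.506,0,0,0,0],[2.5,-0.506,0,0,0,0],[2.5,-0.506,0,0,0,0],[2.5,-0.506,0,0,0,0],[2.5,-0.506,0,0,0,0],[2.5,-0.506,0,0,0,0],[2.5,-0.506,0,0,0,0],[2.5,-0.506,0,0,0,0],[2.5,-0.506,0,0,0,0],[2.5,-0.506,0,0,0,0],[2.5,-0.506,0,0,0,0],[2.5,-0.506,0,0,0,0],[2.5,-0.506,0,0,0,0],[2.5,-0.506,0,0,0,0],[2.5,-0.506,0,0,0,0],[2.5,-0.506,0,0,0,0],[2.5,-0.506,0,0,0,0],[2.5,-0.506,0,0,0,0],[1.5,-0.303,0,0,0,0]],
])

```text
time_s: 14.02
ee_pos: [0.49, 0.1251, 0.2148]
eef_rot: [[-0.014, 1.0, -0.002], [1.0, 0.014, 0.0], [0.0, -0.002, -1.0]]
wrist_force: [-0.1, -1.2, -0.2]
finger_gap: 0.0155
gripper_force: 30.0
```

Emit:
apply_moves([
  [[0.3,-0.07,0,0,0,0],[0,0,0,0,0,0],[0,0,0,0,0,0],[0,0,0,0,0,0]],
])

```text
time_s: 14.35
ee_pos: [0.4905, 0.1253, 0.2154]
eef_rot: [[-0.012, 1.0, -0.0], [1.0, 0.012, -0.0], [-0.0, -0.0, -1.0]]
wrist_force: [-0.2, 0.2, 0.7]
finger_gap: 0.0157
gripper_force: 30.0
```

Run:
```python
from h import *
np.set_printoptions(precision=4,suppress=True)
t=cap('top','top2');s=cap('side','side2');c=cap('wrist','w3'); q=robot.sense(); e=q['ee_pos'];print(e,q['eef_rot'][0][:2],q['finger_gap'])
tip=np.array(e)-[0,0,.0658]; m=np.array([.4905,.126,.085])
for n,k in (('t',t),('s',s),('w',c)): print(n,proj(k,tip),proj(k,m))
def crop(f,u,v,w,h,k): return cv2.resize(f[v:v+h,u:u+w],None,fx=k,fy=k,interpolation=cv2.INTER_CUBIC)
A=np.zeros((600,800,3),np.uint8)
f=s['frame'];A[:600,:400]=crop(f,175,140,80,120,5)
u,v=map(int,proj(c,m)); u-=40;v=max(v-60,0);print(u,v)
A[:600,400:]=crop(c['frame'],u,v,80,120,5)
cv2.imwrite('pics/D.png',A[:,:,::-1])
```

```text
[0.4905 0.1255 0.2155] [-0.0119  0.9999] 0.015247528199164338
t [187.0723 238.7292] [191.4593 239.4641]
s [207.0104 197.5101] [208.8538 220.1618]
w [284.4347 224.3692] [284.3552 205.1334]
244 145
```

View pics/D.png

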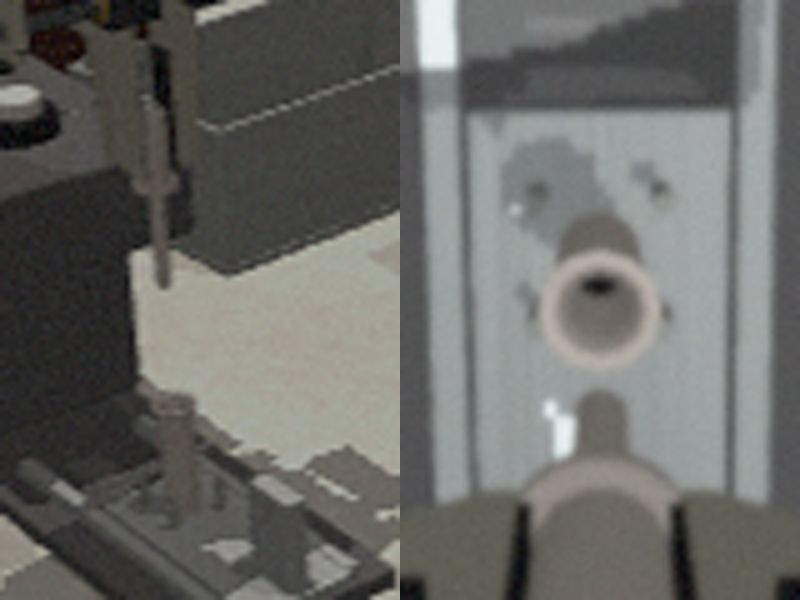

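Emit:
apply_moves([
  [[0,-0.05,0.5,0,0,0],[0,0,1,0,0,0],[0,0,1.5,0,0,0],[0,0,1.5,0,0,0],[0,0,1,0,0,0],[0,0,0.6,0,0,0],[0,0,0.5,0,0,0],[0,0,0.5,0,0,0],[0,0,0.5,0,0,0],[0,0,0.4,0,0,0],[0,0,0,0,0,0],[0,0,0,0,0,0],[0,0,0,0,0,0]],
])

```text
time_s: 15.58
ee_pos: [0.4901, 0.1262, 0.1359]
eef_rot: [[-0.013, 1.0, 0.001], [1.0, 0.013, 0.0], [0.0, 0.001, -1.0]]
wrist_force: [0.1, 0.4, -0.1]
finger_gap: 0.0153
gripper_force: 30.0
```

Emit:
apply_moves([
  [[-0.05,0,0.5,0,0,0],[0,0,0.5,0,0,0],[0,0,0.5,0,0,0],[0,0,0.3,0,0,0],[0,0,0,0,0,0],[0,0,0,0,0,0]],
])

```text
time_s: 16.08
ee_pos: [0.4898, 0.1257, 0.1174]
eef_rot: [[-0.013, 1.0, -0.0], [1.0, 0.013, -0.0], [-0.0, -0.0, -1.0]]
wrist_force: [0.3, 0.6, 1.3]
finger_gap: 0.0156
gripper_force: 30.0
```

Emit:
apply_moves([
  [[0,0,0.4,0,0,0],[0,0,0.4,0,0,0],[0,0,0.4,0,0,0],[0,0,0.3,0,0,0],[0,0,0.2,0,0,0],[0,0,0,0,0,0],[0,0,0,0,0,0],[0,0,0,0,0,0]],
])

```text
time_s: 16.75
ee_pos: [0.4895, 0.1256, 0.1004]
eef_rot: [[-0.013, 1.0, -0.001], [1.0, 0.013, -0.0], [-0.0, -0.001, -1.0]]
wrist_force: [0.4, -0.1, 0.7]
finger_gap: 0.0155
gripper_force: 30.0
```

Emit:
apply_moves([
  [[0,0,0.2,0,0,0],[0,0,0.2,0,0,0],[0,0,0,0,0,0],[0,0,0,0,0,0],[0,0,0,0,0,0]],
])

```text
time_s: 17.17
ee_pos: [0.4897, 0.1257, 0.0965]
eef_rot: [[-0.013, 1.0, -0.0], [1.0, 0.013, -0.0], [-0.0, -0.0, -1.0]]
wrist_force: [0.0, 0.8, 0.7]
finger_gap: 0.0154
gripper_force: 30.0
```

Emit:
apply_moves([
  [[0,0,0.15,0,0,0],[0,0,0,0,0,0],[0,0,0,0,0,0],[0,0,0,0,0,0]],
])

```text
time_s: 17.5
ee_pos: [0.49, 0.1257, 0.0956]
eef_rot: [[-0.013, 1.0, 0.0], [1.0, 0.013, 0.0], [0.0, 0.0, -1.0]]
wrist_force: [-2.9, -1.1, 8.4]
finger_gap: 0.0154
gripper_force: 30.0
```

Emit:
apply_moves([
  [[0,0,0.15,0,0,0],[0,0,0,0,0,0],[0,0,0,0,0,0],[0,0,0,0,0,0]],
])

```text
time_s: 17.83
ee_pos: [0.4901, 0.1257, 0.0954]
eef_rot: [[-0.013, 1.0, 0.001], [1.0, 0.013, 0.0], [0.0, 0.001, -1.0]]
wrist_force: [-8.1, -1.6, 27.8]
finger_gap: 0.0154
gripper_force: 30.0
```

Emit:
apply_moves([
  [[0,0,0,0,0,0],[0,0,0,0,0,0],[0,0,0,0,0,0],[0,0,0,0,0,0],[0,0,0,0,0,0]],
], claw=3.5)

```text
time_s: 18.25
ee_pos: [0.4898, 0.1257, 0.0934]
eef_rot: [[-0.013, 1.0, -0.0], [1.0, 0.013, -0.0], [-0.0, -0.0, -1.0]]
wrist_force: [0.5, -0.4, -0.5]
finger_gap: 0.0347
gripper_force: 0.0
```

Emit:
apply_moves([
  [[0,0,-0.5,0,0,0],[0,0,-1.5,0,0,0],[0,0,-2,0,0,0],[0,0,-2,0,0,0],[0,0,-2,0,0,0],[-0.9,0,-1,0,0,0],[-2,0,0,0,0,0],[-2,0,0,0,0,0],[-2,0,0,0,0,0],[-1.5,0,0,0,0,0],[-0.6,0,0,0,0,0],[0,0,0,0,0,0],[0,0,0,0,0,0]],
])

```text
time_s: 19.33
ee_pos: [0.491, 0.0357, 0.1835]
eef_rot: [[-0.012, 1.0, -0.0], [1.0, 0.012, 0.0], [0.0, -0.0, -1.0]]
wrist_force: [-0.5, 0.1, -1.1]
finger_gap: 0.0351
gripper_force: 0.0
```

Run:
```python
from h import *
np.set_printoptions(precision=4,suppress=True)
s=cap('side','side3');c=cap('wrist','w4'); q=robot.sense();print(q['ee_pos'])
for z in (.085,.089,.125): print(proj(s,np.array([.49,.1255,z])),proj(c,np.array([.49,.1255,z])))
def crop(f,u,v,w,h,k): return cv2.resize(f[v:v+h,u:u+w],None,fx=k,fy=k,interpolation=cv2.INTER_CUBIC)
A=np.zeros((600,800,3),np.uint8)
A[:600,:400]=crop(s['frame'],175,150,80,120,5)
u,v=map(int,proj(c,np.array([.49,.1255,.1])));u-=50;v=max(v-60,0);print(u,v)
A[:600,400:]=crop(c['frame'],u,v,100,150,4)
cv2.imwrite('pics/E.png',A[:,:,::-1])
```

```text
[0.491  0.0363 0.1836]
[208.7889 220.2964] [284.8976 104.6209]
[208.6699 218.9232] [284.9097 104.1585]
[207.5829 206.378 ] [285.0383  99.2359]
234 42
```

View pics/E.png

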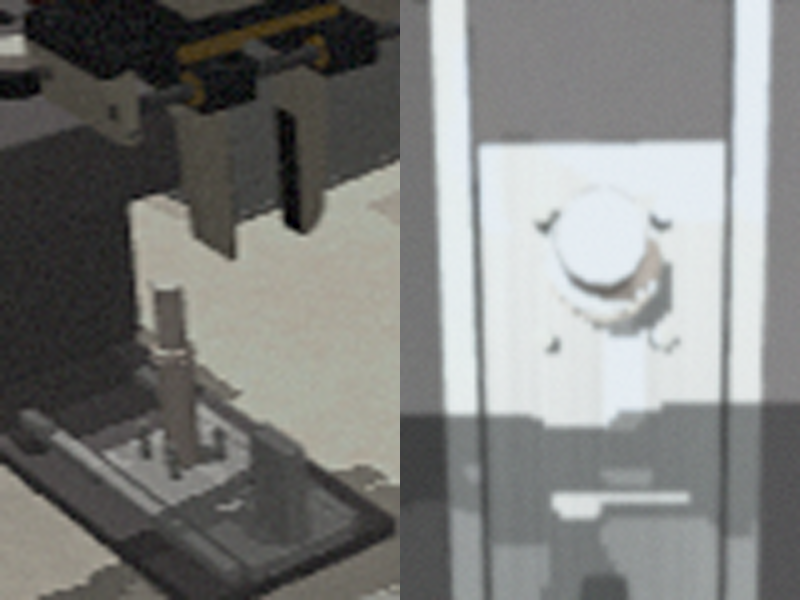

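Emit:
apply_moves([
  [[0,0.05,1,0,0,0],[0,0,2,0,0,0],[0,0,2,0,0,0],[0,0,2,0,0,0],[0,0,2,0,0,0],[0,0,2,0,0,0],[0,0,1.3,0,0,0],[0,0,0.7,0,0,0],[0,0,0.3,0,0,0],[0,0,0,0,0,0],[0,0,0,0,0,0]],
], claw=5)

```text
time_s: 20.35
ee_pos: [0.4919, 0.0359, 0.0511]
eef_rot: [[-0.013, 1.0, 0.001], [1.0, 0.013, 0.0], [-0.0, 0.001, -1.0]]
wrist_force: [-0.1, -0.3, 1.0]
finger_gap: 0.0496
gripper_force: 0.0
```

Emit:
apply_moves([
  [[0,0,0,0,0,0],[0,0,0,0,0,0],[0,0,0,0,0,0],[0,0,0,0,0,0],[0,0,0,0,0,0],[0,0,0,0,0,0],[0,0,0,0,0,0],[0,0,0,0,0,0]],
], claw=0, newtons=30)

```text
time_s: 21.02
ee_pos: [0.4921, 0.0357, 0.0508]
eef_rot: [[-0.013, 1.0, 0.001], [1.0, 0.013, -0.0], [-0.0, 0.001, -1.0]]
wrist_force: [4.0, -0.6, -2.5]
finger_gap: 0.0118
gripper_force: 30.0
```

Emit:
apply_moves([
  [[0.2,0,0,0,0,0],[0.4,0,0,0,0,0],[0.6,0,0,0,0,0],[0.6,0,0,0,0,0],[0.6,0,0,0,0,0],[0.6,0,0,0,0,0],[0.6,0,0,0,0,0],[0.6,0,0,0,0,0],[0.6,0,0,0,0,0],[0.6,0,0,0,0,0],[0.6,0,0,0,0,0],[0.6,0,0,0,0,0],[0.6,0,0,0,0,0],[0.6,0,0,0,0,0],[0.5,0,0,0,0,0],[0.4,0,0,0,0,0],[0.3,0,0,0,0,0],[0.2,0,0,0,0,0],[0,0,0,0,0,0],[0,0,0,0,0,0]],
])

```text
time_s: 22.68
ee_pos: [0.4902, 0.128, 0.0507]
eef_rot: [[-0.013, 1.0, -0.0], [1.0, 0.013, 0.001], [0.001, -0.0, -1.0]]
wrist_force: [1.4, 2.3, 5.0]
finger_gap: 0.0116
gripper_force: 30.0
```

Emit:
apply_moves([
  [[0.2,0,0,0,0,0],[0.2,0,0,0,0,0],[0,0,0,0,0,0],[0,0,0,0,0,0]],
])

```text
time_s: 23.02
ee_pos: [0.4901, 0.1318, 0.0507]
eef_rot: [[-0.013, 1.0, -0.0], [1.0, 0.013, 0.0], [0.0, -0.0, -1.0]]
wrist_force: [1.6, 1.0, 6.2]
finger_gap: 0.0117
gripper_force: 30.0
```

Emit:
apply_moves([
  [[0.2,0,0,0,0,0],[0,0,0,0,0,0],[0,0,0,0,0,0],[0,0,0,0,0,0]],
])

```text
time_s: 23.35
ee_pos: [0.4901, 0.1337, 0.0507]
eef_rot: [[-0.013, 1.0, -0.0], [1.0, 0.013, 0.0], [0.0, -0.0, -1.0]]
wrist_force: [1.3, 0.2, 6.4]
finger_gap: 0.0115
gripper_force: 30.0
```

Emit:
apply_moves([
  [[0.2,0,0,0,0,0],[0,0,0,0,0,0],[0,0,0,0,0,0],[0,0,0,0,0,0]],
])

```text
time_s: 23.68
ee_pos: [0.4901, 0.1357, 0.0507]
eef_rot: [[-0.013, 1.0, -0.0], [1.0, 0.013, 0.0], [0.0, -0.0, -1.0]]
wrist_force: [0.7, -0.8, 5.3]
finger_gap: 0.0119
gripper_force: 30.0
```

Emit:
apply_moves([
  [[0.2,0,0,0,0,0],[0,0,0,0,0,0],[0,0,0,0,0,0],[0,0,0,0,0,0]],
])

```text
time_s: 24.02
ee_pos: [0.4901, 0.1358, 0.0507]
eef_rot: [[-0.013, 1.0, -0.001], [1.0, 0.013, -0.002], [-0.002, -0.001, -1.0]]
wrist_force: [0.9, -16.9, 9.1]
finger_gap: 0.012
gripper_force: 30.0
```

Emit:
apply_moves([
  [[0,0,0,0,0,0],[0,0,0,0,0,0],[0,0,0,0,0,0],[0,0,0,0,0,0],[0,0,-0.5,0,0,0],[0,0,-1.5,0,0,0],[0,0,-2.5,0,0,0],[0,0,-3,0,0,0],[0,0,-3,0,0,0],[0,0,-3,0,0,0],[0,0,-3,0,0,0],[0,0,-2.5,0,0,0],[0,0,-1,0,0,0],[0,0,0,0,0,0]],
], claw=4)

```text
time_s: 25.18
ee_pos: [0.4909, 0.138, 0.2527]
eef_rot: [[-0.013, 1.0, 0.004], [1.0, 0.013, 0.001], [0.001, 0.004, -1.0]]
wrist_force: [-0.6, 0.2, 0.1]
finger_gap: 0.0398
gripper_force: 0.0
```

Emit:
apply_moves([
  [[0.5,0,0,0,0,0],[1.5,0,0,0,0,0],[2,0,0,0,0,0],[2,0,0,0,0,0],[2,0,0,0,0,0],[2,0,0,0,0,0],[1.5,0,0,0,0,0],[0.8,0,0,0,0,0],[0,0,0,0,0,0],[0,0,0,0,0,0],[0,0,0,0,0,0]],
], claw=0)

```text
time_s: 26.1
ee_pos: [0.4885, 0.26, 0.25]
eef_rot: [[-0.013, 1.0, -0.001], [1.0, 0.013, -0.001], [-0.001, -0.001, -1.0]]
wrist_force: [-0.2, -0.1, 0.1]
finger_gap: 0.0004
gripper_force: 0.0
```

Run:
```python
from h import *
np.set_printoptions(precision=4,suppress=True)
s=cap('side','side4');t=cap('top','top4');q=robot.sense();print(q['ee_pos'],q['finger_gap'])
def crop(f,u,v,w,h,k): return cv2.resize(f[v:v+h,u:u+w],None,fx=k,fy=k,interpolation=cv2.INTER_CUBIC)
A=np.zeros((600,800,3),np.uint8)
A[:600,:]=crop(s['frame'],120,120,160,120,5)
cv2.imwrite('pics/F.png',A[:,:,::-1])
print(proj(s,np.array(q['ee_pos'])),proj(s,np.array([.488,.26,.2107])))
```

```text
[0.4887 0.2599 0.2504] 0.000318761037560897
[175.8749 144.4786] [177.263  158.9391]
```

View pics/F.png

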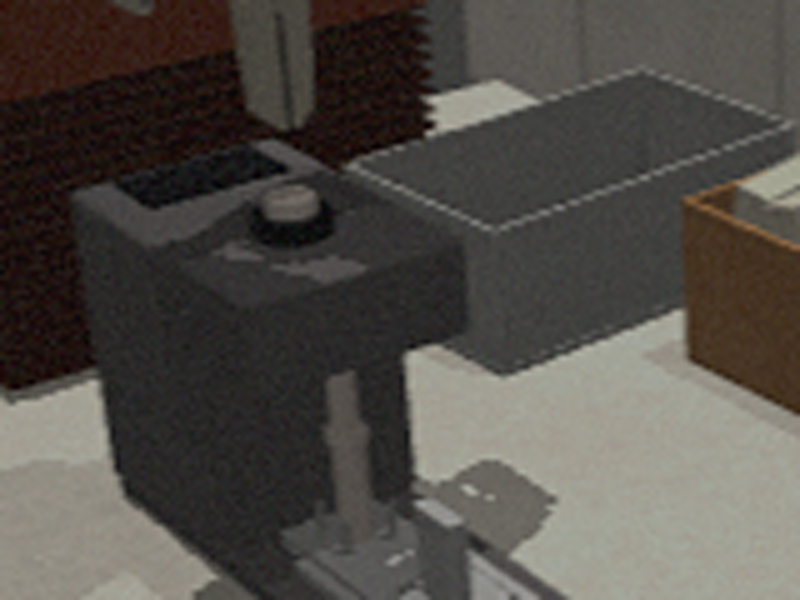

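Emit:
apply_moves([
  [[0,0,1,0,0,0],[0,0,1,0,0,0],[0,0,0.9,0,0,0],[0,0,0.5,0,0,0],[0,0,0,0,0,0],[0,0,0,0,0,0],[0,0,0,0,0,0]],
])

```text
time_s: 26.78
ee_pos: [0.4888, 0.2608, 0.2169]
eef_rot: [[-0.013, 1.0, 0.0], [1.0, 0.013, 0.0], [0.0, 0.0, -1.0]]
wrist_force: [-0.3, 0.7, -0.3]
finger_gap: 0.0004
gripper_force: 0.0
```

Emit:
apply_moves([
  [[0,0,0.2,0,0,0],[0,0,0.2,0,0,0],[0,0,0.2,0,0,0],[0,0,0,0,0,0],[0,0,0,0,0,0]],
])

```text
time_s: 27.2
ee_pos: [0.4888, 0.2608, 0.2108]
eef_rot: [[-0.013, 1.0, 0.0], [1.0, 0.013, 0.0], [0.0, 0.0, -1.0]]
wrist_force: [0.6, 0.1, 1.4]
finger_gap: 0.0005
gripper_force: 1.1
```

Emit:
apply_moves([
  [[0,0,0.2,0,0,0],[0,0,0.2,0,0,0],[0,0,0.1,0,0,0],[0,0,0,0,0,0],[0,0,0,0,0,0]],
])

```text
time_s: 27.62
ee_pos: [0.4888, 0.2608, 0.2062]
eef_rot: [[-0.013, 1.0, 0.001], [1.0, 0.013, 0.0], [0.0, 0.001, -1.0]]
wrist_force: [-1.9, -1.1, 8.3]
finger_gap: 0.0007
gripper_force: 4.3
```

Emit:
apply_moves([
  [[0,0,0.15,0,0,0],[0,0,0,0,0,0],[0,0,0,0,0,0]],
])

```text
time_s: 27.87
ee_pos: [0.4889, 0.2608, 0.206]
eef_rot: [[-0.013, 1.0, 0.002], [1.0, 0.013, 0.001], [0.001, 0.002, -1.0]]
wrist_force: [-6.6, -2.1, 20.4]
finger_gap: -0.0001
gripper_force: 10.2
```

Emit:
apply_moves([
  [[0,0,-0.3,0,0,0],[0,0,-0.5,0,0,0],[0,0,-1,0,0,0],[0,0,-2,0,0,0],[0,0,-2,0,0,0],[0,0,-2,0,0,0],[0,0,-1,0,0,0],[0,0,0,0,0,0],[0,0,0,0,0,0],[0,0,0,0,0,0],[0,0,0,0,0,0],[0,0,0,0,0,0]],
])

```text
time_s: 28.87
ee_pos: [0.4883, 0.2605, 0.2911]
eef_rot: [[-0.013, 1.0, -0.002], [1.0, 0.013, -0.001], [-0.001, -0.002, -1.0]]
wrist_force: [0.1, 0.2, -0.3]
finger_gap: 0.0007
gripper_force: 0.0
```

Run:
```python
from h import *
s=cap('side','side5')['frame'];a=load('side4')['frame'].astype(int)
d=abs(s.astype(int)-a).max(2); print(d[185:245,170:240].max(), d[195:400,240:450].max(), d[150:175,165:195].mean(), robot.sense()['ee_pos'])
print(robot.hand_in())
```

```text
76 27 7.608 [0.48840585 0.26060917 0.29136187]
the job is handed in; nothing more can be done
None
```

I ran the hygiene test in the order asked and handed it in at about 29 s: the swab is seated in the vial, the tray is home against its stop, and the start button was pressed to its stop and released. I didn't view a picture after the press, and a final image comparison showed changes around the tray and swab area that I didn't look into before handing in.

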